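# Seat the polishing wheels along the rack

## Task

The five polishing wheels in the curved rack have worked up and stand proud. Trace along the row with your fingertips from the green-post end to the white-post end, gently pressing each wheel fully home in turn, one after another, and stay low over the row (fingertips within about 3 cm of the wheels) until the last one is home. Do not pull any wheel up, and leave the denture, jar and bowl where they stand.

Things in the scene. Friction and masses are not known exactly. Their poses are not given: they have to be found in the camera images.
- rack: Rack screwed to the bench: steel base plate 105 x 235 x 8 mm with a blue curved block, 34 mm wide, top 42 mm above the bench. Origin on the bench below the middle wheel, z up. The wheels stand on an arc of radius 110 mm centred at (-110, 0) mm in this frame, at -0.66, -0.33, 0, 0.33, 0.66 rad from its +x: the row runs along the rack's y, ends bent to -x, wheels 36 mm apart.
- start_post: Green round post, 18 mm across and 22 mm tall, standing on the base plate beyond one end of the row (either end): the row is worked from this end. Origin at its foot centre, 8 mm above the bench.
- end_post: White round post of the same size beyond the other end of the row. Origin at its foot centre.
- pol1 (a joint): How far polishing wheel 1 stands proud of its seat, m: 0 = fully home (collar on the block, hard stop), up to 0.016 when pulled up; starts at 0.005 to 0.009. Slides straight up and down against about 3 N of friction and stays where it is left.
- pol1_top (a point): Top centre of the brass screw head (9 mm across, 3 mm high) on wheel 1, a grey disc 22 mm across and 7 mm thick on a short steel mandrel; wheels are numbered 1 to 5 from the rack's -y end to its +y end. 56 mm above the bench when fully home.
- pol2 (a joint): How far polishing wheel 2 stands proud of its seat, m: 0 = fully home (collar on the block, hard stop), up to 0.016 when pulled up; starts at 0.005 to 0.009. Slides straight up and down against about 3 N of friction and stays where it is left.
- pol2_top (a point): Top centre of the brass screw head (9 mm across, 3 mm high) on wheel 2, a brick-red disc 22 mm across and 7 mm thick on a short steel mandrel; wheels are numbered 1 to 5 from the rack's -y end to its +y end. 56 mm above the bench when fully home.
- pol3 (a joint): How far polishing wheel 3 stands proud of its seat, m: 0 = fully home (collar on the block, hard stop), up to 0.016 when pulled up; starts at 0.005 to 0.009. Slides straight up and down against about 3 N of friction and stays where it is left.
- pol3_top (a point): Top centre of the brass screw head (9 mm across, 3 mm high) on wheel 3, a yellow disc 22 mm across and 7 mm thick on a short steel mandrel; wheels are numbered 1 to 5 from the rack's -y end to its +y end. 56 mm above the bench when fully home.
- pol4 (a joint): How far polishing wheel 4 stands proud of its seat, m: 0 = fully home (collar on the block, hard stop), up to 0.016 when pulled up; starts at 0.005 to 0.009. Slides straight up and down against about 3 N of friction and stays where it is left.
- pol4_top (a point): Top centre of the brass screw head (9 mm across, 3 mm high) on wheel 4, a tan disc 22 mm across and 7 mm thick on a short steel mandrel; wheels are numbered 1 to 5 from the rack's -y end to its +y end. 56 mm above the bench when fully home.
- pol5 (a joint): How far polishing wheel 5 stands proud of its seat, m: 0 = fully home (collar on the block, hard stop), up to 0.016 when pulled up; starts at 0.005 to 0.009. Slides straight up and down against about 3 N of friction and stays where it is left.
- pol5_top (a point): Top centre of the brass screw head (9 mm across, 3 mm high) on wheel 5, a white disc 22 mm across and 7 mm thick on a short steel mandrel; wheels are numbered 1 to 5 from the rack's -y end to its +y end. 56 mm above the bench when fully home.
- denture: Bystander: loose pink denture with white teeth, horseshoe about 55 mm across, 23 mm high; origin on the bench under its middle.
- jar: Bystander: loose amber jar, black cap, 52 mm across, 70 mm tall; origin at its underside centre.
- bowl: Bystander: loose green mixing bowl, 90 mm across the rim, 50 mm tall; origin at its underside centre.

How it is judged (in metres and radians):
On the way, in this order (a step that is already met when the one before it is completed fails the run):
1. the first wheel, next to the green post, is home (((y of start_post in the frame of rack below 0 m and value of joint pol1 below 0.002 m) or (y of start_post in the frame of rack above 0 m and value of joint pol5 below 0.002 m))), for 0.1 s.
2. the second wheel is home (((y of start_post in the frame of rack below 0 m and value of joint pol2 below 0.002 m) or (y of start_post in the frame of rack above 0 m and value of joint pol4 below 0.002 m))), for 0.1 s.
3. the middle wheel is home (value of joint pol3 below 0.002 m), for 0.1 s.
4. the fourth wheel is home (((y of start_post in the frame of rack below 0 m and value of joint pol4 below 0.002 m) or (y of start_post in the frame of rack above 0 m and value of joint pol2 below 0.002 m))), for 0.1 s.
5. the last wheel, next to the white post, is home (((y of start_post in the frame of rack below 0 m and value of joint pol5 below 0.002 m) or (y of start_post in the frame of rack above 0 m and value of joint pol1 below 0.002 m))), for 0.1 s.
At the end, for the whole second after the job is handed in: All five wheels are within 2 mm of fully home, and the denture, jar and bowl rest within 15 mm of where they began (value of joint each of pol1, pol2, pol3, pol4, pol5 below 0.002 m and distance of each of denture, jar, bowl from where it was at the start of the episode below 0.015 m and linear speed of each of denture, jar, bowl below 0.02 m/s); the robot touches nothing.
It fails at once if a wheel was pulled up instead of pressed (stands more than 12 mm proud) (value of joint any of pol1, pol2, pol3, pol4, pol5 above 0.012 m).
It fails at once if the fingers pressed the rack or a wheel harder than 40 N (contact force between the fingers and rack above 40 N).
It fails at once if the hand left the row between the first and the last wheel (TCP more than 130 mm above the bench, or more than 130 mm sideways from the rack's origin) (value of joint any of pol1, pol2, pol3, pol4, pol5 below 0.002 m and not (value of joint each of pol1, pol2, pol3, pol4, pol5 below 0.002 m) and (z of the grasp point in the frame of rack above 0.13 m or horizontal distance between the grasp point and rack above 0.13 m)).
It fails at once if the denture, jar or bowl was shoved more than 15 mm, lifted or tipped (distance of any of denture, jar, bowl from where it was at the start of the episode above 0.015 m or angle between any of denture, jar, bowl's own z axis and vertical above 0.3 rad).
It also fails if it takes over 45 s, if anything falls off the work surface, if the arm or the gripper's body presses on something with over 40 N, if the wrist force passes 120 N, or if a joint passes its speed limit or range.

## Robot

A 6-joint arm with a two-finger parallel gripper is mounted at the origin on the work surface. World frame = base frame: x ahead of the robot, y to its left, z up, the work surface at z = 0. Lengths are in m, angles in degrees, forces in N, time in s.
With the tool pointing down it reaches from about 0.25 to 0.8 m from the base axis. Payload 3.9 kg.
Tool frame: the origin (TCP) lies between the finger pads, 19 mm behind the fingertips; this is the grasp point; z points along the fingers, y is the line along which they close (so a half turn about z gives the same grasp; the last joint's range is limited). The gripper opens to 85 mm and grips with 20 to 120 N. Pads are 22 mm wide; open, the fingers measure 114 mm over their backs; the gripper's body (76 mm by 85 mm) begins 54 mm behind the grasp point. The pads swing forward as they close: fully open they stand 13 mm farther back than shut.
Start: joints at [63.942, 14.897, -7.913, 67.191, 0, 90], TCP at [0.231, 0.472, 0.25] pointing down, gripper open.
Joint ranges: [-159.42, 159.42], [-47.68, 98.78], [-73.54, 78.23], [-108.79, 121.32], [-90, 84.71], [-180, 180]. Speed limits (degrees/s): [147.25, 147.25, 180, 180, 180, 180].

## Interface

Orientations are given as a 3x3 rotation matrix whose columns are the frame's x, y, z axes.
In Python, from station import read_state, cams, ctrl gives the robot as it stands.
- The arm moves only by the tool servo_tool, never from a script. Its argument "motion" is a list of rows, each a list of 5 numbers: the shift along the tool's x, y, z scaled (see below), then the turn about the tool's z scaled (see below), then the opening, from 0 (shut) to 1 (fully open). A call has exactly 10 rows; each row is the pose to reach, as a shift and turn from the pose commanded when the call began, along the tool's axes at that moment, turning the shorter way round; what a row does not reach only later rows make up. The controller multiplies each number of a shift by 10 cm and each number of a turn by pi rad. A row lasts 1/10 s, in which the tool goes at most 50 mm and 8.59 degrees, less where a joint would pass 70% of its speed; a pose out of reach is approached as far as the arm can. A call with a number of a shift or a turn outside -1 to 1 is refused whole. A call with a gripper value outside its range is refused whole. The fingers move at their own pace and stop on an object; "newtons" is the grip in N (left out, the last holds). Time passes only in rows, so rows that repeat a pose let the fingers close, or fill a call up. It gives the time, the measured TCP pose, the force, the opening and the grip force at its end, in the units of the state.
- read_state(): the state, without advancing time (a new reading comes with each control period).
- cams.capture(name): name is "scene" or "top"; returns the picture (480x640x3 uint8, red, green, blue); there is no depth.
- cams.camera_model(name): a dict with "fov_y" (degrees; the focal length in pixels is half the picture's height over the tangent of half this angle, whatever the lens; pixels are square), "cx", "cy" (the principal point, pixels), "camera_from_world" (4x4, takes a point from world to camera coordinates). Camera axes: x right, y down, z forward; pixel columns grow to the right and rows downward; lengths in m; the calibration is good to about 2 mm. A picture is of the moment at which its call begins. camera_model takes no time and is no camera call.
- ctrl.sign_off(): hands the job in; it is judged then, once.
The state is a dict: "time_s": time; "joint_positions": joint angles; "qd": joint speeds; "joint_efforts": joint torques, N m; "eef_pos": TCP position; "eef_rot": TCP orientation; "force": force on the tool from outside, world axes, zero at the start; "moment": the same for the moment, N m; "gripper_width": finger opening in m; "grasp_force": force on a finger pad.
Only numpy, scipy, OpenCV 4.12 (cv2) and the standard library are available. Lean on these libraries where they do the work, as an engineer would, in place of code of your own. Each camera call takes 0.05 s, during which the arm holds its last target. There are 200 camera calls.

## Working session

There is one attempt and no reset: what is moved stays moved. The work goes in short steps, Python scripts to look and compute and a tool call to move; the robot and the scene stay as the last step left them, time stands still between calls to the robot, and variables do not carry over. Pictures are saved under pics/ and viewed, at most 10 in all, crops included, and the job is handed in when it is done.

Besides the shell and the picture viewer there is one more tool, called after "Emit:" as name(argument=value, ...), one argument or row to a line, values as JSON. servo_tool: Moves the arm, as the interface text tells. Shifts and turns lie within -1 to 1; 1 stands for 10 cm of shift or pi rad of turn. Its arguments: {"type":"object","properties":{"motion":{"type":"array"},"newtons":{"type":"number"}},"required":["motion"]}

```bash
mkdir -p pics
python3 - <<'E'
from station import read_state, cams
import cv2,json
for n in("scene","top"):
    cv2.imwrite(f"pics/{n}0.png",cams.capture(n)[:,:,::-1]); m=cams.camera_model(n); print(n,m)
s=read_state(); print(s["time_s"],s["eef_pos"],s["eef_rot"],s["force"],s["gripper_width"])
E
```

```text
scene {'fov_y': 47.60827705121571, 'cx': 325.76413018169046, 'cy': 241.48964782802196, 'camera_from_world': array([[ 0.16060061,  0.98699754, -0.00657975, -0.14045054],
       [ 0.72650507, -0.1227215 , -0.67611376, -0.37820591],
       [-0.6681301 ,  0.10380406, -0.73676787,  1.2636628 ],
       [ 0.        ,  0.        ,  0.        ,  1.        ]])}
top {'fov_y': 53.14634607187277, 'cx': 317.2195837098025, 'cy': 243.97929364467328, 'camera_from_world': array([[ 0.01131565, -0.99898658, -0.04356338,  0.04442303],
       [-0.99509893, -0.00697023, -0.0986384 ,  0.61297833],
       [ 0.09823479,  0.04446603, -0.99416935,  0.82213065],
       [ 0.        ,  0.        ,  0.        ,  1.        ]])}
0.1 [0.23037257 0.4711177  0.24924821] [[-8.98361542e-01  4.39256131e-01 -7.68415232e-04]
 [ 4.39256803e-01  8.98360134e-01 -1.59092862e-03]
 [-8.51153919e-06 -1.76676070e-03 -9.99998439e-01]] [-0.31148232 -0.38659574 -0.53207492] 0.08541408781329043
```

View pics/top0.png

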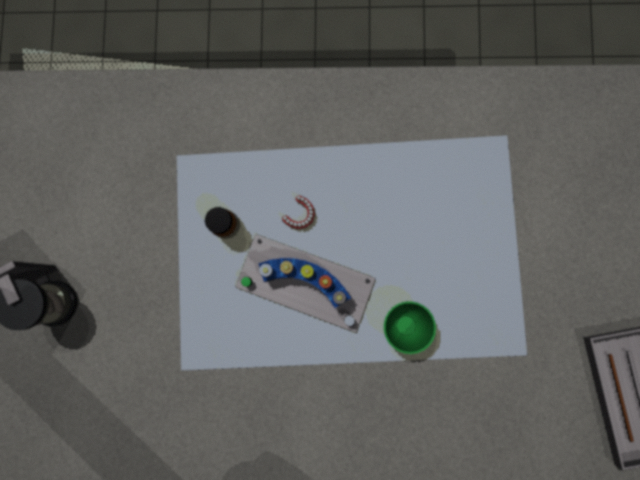

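View pics/scene0.png

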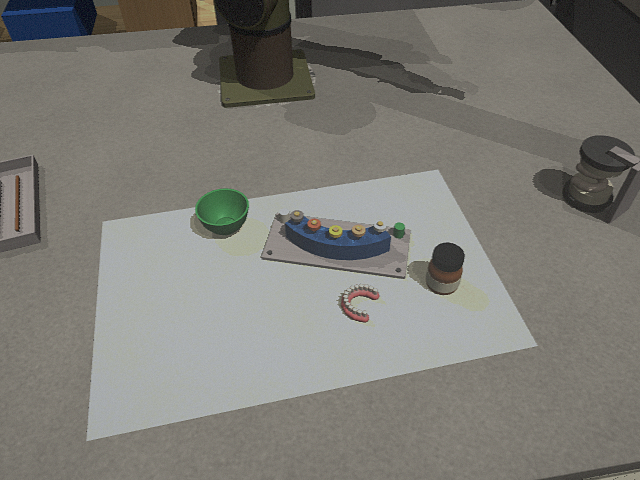

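Top view: the green post is at about (247,282) beside the white wheel (266,271), and the white post is at (350,321) beside the grey wheel. So the order is 5→1. I'll enlarge both pictures to measure.

Run:
```python
import cv2
a=cv2.imread("pics/top0.png")[225:340,225:385]; b=cv2.imread("pics/scene0.png")[195:285,255:420]
cv2.imwrite("pics/top0c.png",cv2.resize(a,None,fx=5,fy=5,interpolation=cv2.INTER_CUBIC))
cv2.imwrite("pics/scene0c.png",cv2.resize(b,None,fx=4.8,fy=4.8,interpolation=cv2.INTER_CUBIC))
```

```text
(no output)
```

View pics/top0c.png

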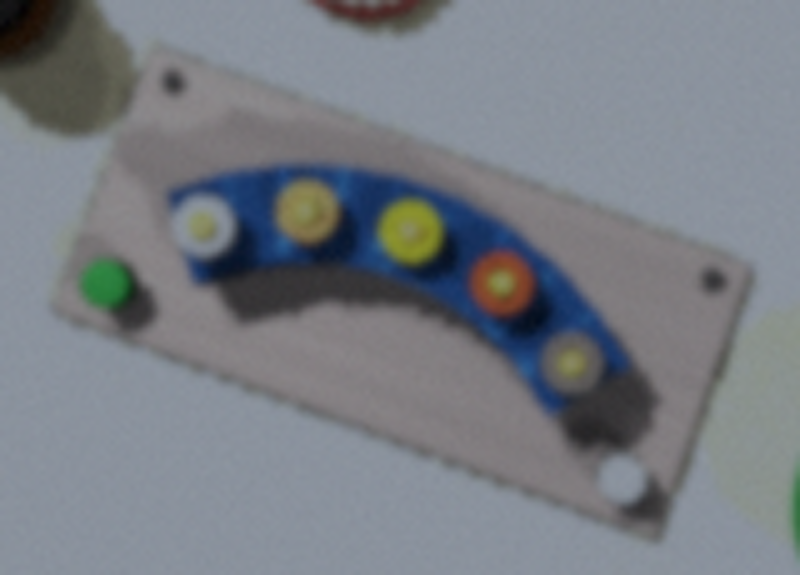

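View pics/scene0c.png

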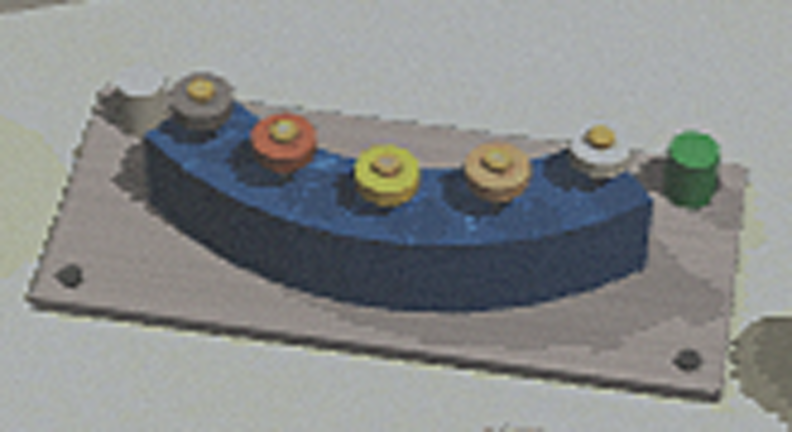

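The crops show the screw heads, wheels 5 to 1. Top crop: (203,224), (308,209), (411,231), (503,283), (571,362). Scene crop: (600,134), (496,158), (387,162), (284,129), (201,88). I'll fit the rack pose to them and check it against the known geometry.

```bash
cat > fit.py <<'E'
import numpy as np
from station import cams, read_state
from scipy.optimize import least_squares
U=lambda P,f,ox,oy:(np.array(P,float)+.5)/f-.5+[ox,oy]
t=U([(203,224),(308,209),(411,231),(503,283),(571,362)],5,225,225)
s=U([(600,134),(496,158),(387,162),(284,129),(201,88)],4.8,255,195)
def proj(n,P):
    m=cams.camera_model(n);f=240/np.tan(np.radians(m["fov_y"]/2));T=m["camera_from_world"]
    c=P@T[:3,:3].T+T[:3,3];return c[:,:2]/c[:,2:]*f+[m["cx"],m["cy"]]
th=np.array([.66,.33,0,-.33,-.66])
L=np.c_[-.11+.11*np.cos(th),.11*np.sin(th)]
def heads(p):
    c,q=np.cos(p[2]),np.sin(p[2]);return np.c_[L@np.array([[c,q],[-q,c]])+p[:2],.056+p[3:8]]
E
cat > m.py <<'E'
from fit import *
tri=np.array([least_squares(lambda P:np.r_[(proj("top",P[None])[0]-t[i]),(proj("scene",P[None])[0]-s[i])],[.4,.05,.06]).x for i in range(5)])
print("tri\n",tri.round(4)); print("spacing",np.linalg.norm(np.diff(tri[:,:2],axis=0),axis=1).round(4))
b=None
for y0 in(0,1.5,3,-1.5):
    r=least_squares(lambda p:np.r_[(proj("top",heads(p))-t).ravel(),(proj("scene",heads(p))-s).ravel(),(p[3:]-.007)*200],np.r_[tri[2,:2],y0,[.007]*5])
    if b is None or r.cost<b.cost:b=r
p=b.x;print("pose",p[:2].round(4),np.degrees(p[2]).round(2),"lift mm",(p[3:]*1e3).round(1),"cost",b.cost)
print(heads(p).round(4));print(b.fun[:20].round(1))
c,q=np.cos(p[2]),np.sin(p[2])
T=lambda P:np.array(P)[:, :2]@np.array([[c,q],[-q,c]])+p[:2]
# rack plate corner extent: back-project green/white post tops (z=.030) from top view
m=cams.camera_model("top")
for u in U([(107,281),(624,479)],5,225,225):
    P=least_squares(lambda v:proj("top",np.array([[v[0],v[1],.03]]))[0]-u,[.4,0]).x
    d=P-p[:2];print("post",P.round(4),"rack",(np.array([[c,q],[-q,c]])@d).round(4))
E
python3 m.py
```

```text
tri
 [[0.5649 0.1364 0.0668]
 [0.5703 0.1006 0.0672]
 [0.5633 0.0659 0.0642]
 [0.5459 0.0346 0.0673]
 [0.5196 0.0109 0.0645]]
spacing [0.0362 0.0354 0.0358 0.0354]
pose [0.5634 0.0658] -19.95 lift mm [ 9.8 10.1  8.1 10.5  7.6] cost 1.474529596624375
[[0.5647 0.1371 0.0658]
 [0.57   0.1013 0.0661]
 [0.5634 0.0658 0.0641]
 [0.5457 0.0343 0.0665]
 [0.5187 0.0103 0.0636]]
[-0.2  0.1 -0.2  0.2  0.  -0.1 -0.   0.1  0.5  0.5  0.5  0.3  0.5  0.3
 -0.1  0.1 -0.4  0.3 -0.3  0.1]
post [0.546  0.1762] rack [-0.0541  0.0978]
post [ 0.4788 -0.0077] rack [-0.0545 -0.098 ]
```

The fit is consistent: spacing comes out at 36 mm, and the posts sit at ±98 mm in the rack frame. Next I'll compute the tool-frame shifts and check the path against the tall object on the left.

```bash
cat > go.py <<'E'
import numpy as np
# tool axes in plan (commanded): x=(-sin a,cos a), y=(cos a,sin a), a=63.942deg
a=np.radians(63.942);X=np.array([-np.sin(a),np.cos(a)]);Y=np.array([np.cos(a),np.sin(a)])
W=np.array([[.5647,.1371],[.5700,.1013],[.5634,.0658],[.5457,.0343],[.5187,.0103]])
P=np.vstack([[.231,.472],W]);D=np.diff(P,axis=0)
print(np.c_[D@X,D@Y].round(4)*10)
E
python3 go.py
python3 - <<'E'
from fit import *
for n,u in(("top",(22,302)),("top",(221,222)),("scene",(588,205))):
  for z in(0,.07): print(n,u,z,least_squares(lambda v:proj(n,np.array([[v[0],v[1],z]]))[0]-u,[.4,0]).x.round(3))
E
```

```text
[[-4.469 -1.543]
 [-0.205 -0.298]
 [-0.097 -0.348]
 [ 0.021 -0.361]
 [ 0.137 -0.334]]
top (22, 302) 0 [0.503 0.603]
top (22, 302) 0.07 [0.505 0.556]
top (221, 222) 0 [0.656 0.232]
top (221, 222) 0.07 [0.646 0.214]
scene (588, 205) 0 [0.521 0.532]
scene (588, 205) 0.07 [0.585 0.472]
```

Emit:
servo_tool(
  motion=[
    [-0.05,-0.02,0,0,0],
    [-0.15,-0.05,0,0,0],
    [-0.25,-0.09,0,0,0],
    [-0.35,-0.12,0,0,0],
    [-0.45,-0.15,0,0,0],
    [-0.55,-0.19,0,0,0],
    [-0.65,-0.22,0,0,0],
    [-0.75,-0.26,0,0,0],
    [-0.85,-0.29,0,0,0],
    [-0.9,-0.31,0,0,0],
  ],
  newtons=40,
)

```text
time_s: 1.1
eef_pos: [0.2986, 0.4035, 0.25]
eef_rot: [[-0.898, 0.44, 0.0], [0.44, 0.898, -0.0], [-0.0, 0.0, -1.0]]
force: [0.2, 0.3, -0.6]
gripper_width: -0.0002
grasp_force: 0.0
```

Emit:
servo_tool(
  motion=[
    [-0.1,-0.03,0,0,0],
    [-0.2,-0.07,0,0,0],
    [-0.3,-0.1,0,0,0],
    [-0.4,-0.14,0,0,0],
    [-0.5,-0.17,0,0,0],
    [-0.6,-0.21,0,0,0],
    [-0.7,-0.24,0,0,0],
    [-0.8,-0.28,0,0,0],
    [-0.9,-0.31,0,0,0],
    [-0.95,-0.33,0,0,0],
  ],
)

```text
time_s: 2.1
eef_pos: [0.3695, 0.3321, 0.25]
eef_rot: [[-0.898, 0.44, 0.0], [0.44, 0.898, -0.0], [-0.0, 0.0, -1.0]]
force: [0.2, -0.5, -0.0]
gripper_width: 0.0002
grasp_force: 0.0
```

Emit:
servo_tool(
  motion=[
    [-0.1,-0.03,0,0,0],
    [-0.2,-0.07,0,0,0],
    [-0.3,-0.1,0,0,0],
    [-0.4,-0.14,0,0,0],
    [-0.5,-0.17,0,0,0],
    [-0.6,-0.21,0,0,0],
    [-0.7,-0.24,0,0,0],
    [-0.8,-0.28,0,0,0],
    [-0.9,-0.31,0,0,0],
    [-0.95,-0.33,0,0,0],
  ],
)

```text
time_s: 3.1
eef_pos: [0.4404, 0.2608, 0.25]
eef_rot: [[-0.898, 0.44, 0.0], [0.44, 0.898, 0.0], [-0.0, 0.0, -1.0]]
force: [-0.8, 0.0, -0.2]
gripper_width: -0.0
grasp_force: 0.0
```

Emit:
servo_tool(
  motion=[
    [-0.1,-0.03,0.05,0,0],
    [-0.2,-0.07,0.1,0,0],
    [-0.3,-0.1,0.2,0,0],
    [-0.4,-0.14,0.3,0,0],
    [-0.5,-0.17,0.4,0,0],
    [-0.6,-0.21,0.5,0,0],
    [-0.7,-0.24,0.6,0,0],
    [-0.8,-0.28,0.65,0,0],
    [-0.87,-0.3,0.7,0,0],
    [-0.9,-0.31,0.7,0,0],
  ],
)

```text
time_s: 4.1
eef_pos: [0.5071, 0.1934, 0.1793]
eef_rot: [[-0.898, 0.44, -0.001], [0.44, 0.898, -0.0], [0.001, -0.001, -1.0]]
force: [0.1, 0.7, 0.3]
gripper_width: -0.0004
grasp_force: 0.0
```

Emit:
servo_tool(
  motion=[
    [-0.1,-0.03,0.0,0,0],
    [-0.2,-0.07,0.05,0,0],
    [-0.3,-0.1,0.1,0,0],
    [-0.4,-0.14,0.2,0,0],
    [-0.5,-0.17,0.3,0,0],
    [-0.6,-0.21,0.4,0,0],
    [-0.7,-0.24,0.5,0,0],
    [-0.77,-0.263,0.6,0,0],
    [-0.77,-0.263,0.7,0,0],
    [-0.77,-0.263,0.75,0,0],
  ],
)

```text
time_s: 5.1
eef_pos: [0.5636, 0.1364, 0.1035]
eef_rot: [[-0.898, 0.44, -0.002], [0.44, 0.898, -0.0], [0.002, -0.001, -1.0]]
force: [-0.7, -0.2, 0.1]
gripper_width: -0.0
grasp_force: 0.0
```

Emit:
servo_tool(
  motion=[
    [0,0,0.05,0,0],
    [0,0,0.1,0,0],
    [0,0,0.15,0,0],
    [0,0,0.18,0,0],
    [0,0,0.2,0,0],
    [0,0,0.22,0,0],
    [0,0,0.24,0,0],
    [0,0,0.26,0,0],
    [0,0,0.27,0,0],
    [0,0,0.27,0,0],
  ],
)

```text
time_s: 6.1
eef_pos: [0.5645, 0.1367, 0.0781]
eef_rot: [[-0.898, 0.439, 0.0], [0.439, 0.898, 0.0], [-0.0, 0.0, -1.0]]
force: [-0.6, 0.4, 1.6]
gripper_width: 0.0003
grasp_force: 0.7
```

Run:
```python
from station import cams
import cv2
b=cams.capture("scene")[180:285,255:425,::-1]
cv2.imwrite("pics/scene1c.png",cv2.resize(b,None,fx=4.7,fy=4.7,interpolation=cv2.INTER_CUBIC))
```

```text
(no output)
```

View pics/scene1c.png

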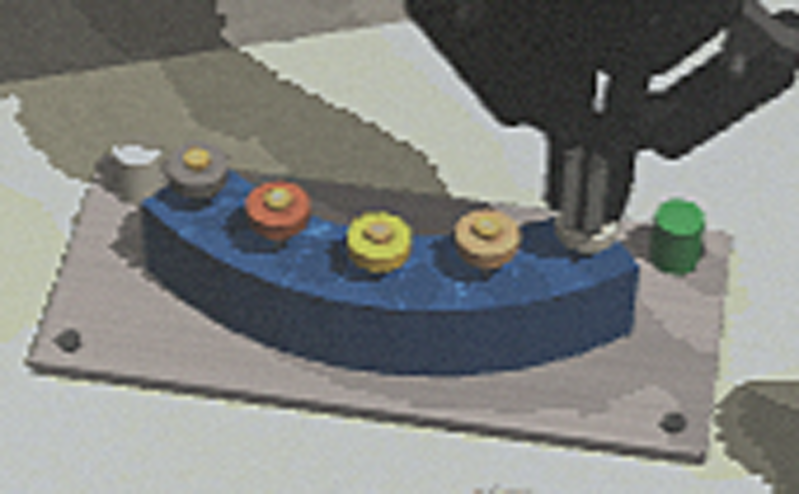

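The fingertips sit on the white wheel, at about (590,225) in the crop, and there is clearance to its neighbour. I'll keep pressing in small steps and watch the force.

Emit:
servo_tool(
  motion=[
    [0,0,0.005,0,0],
    [0,0,0.01,0,0],
    [0,0,0.015,0,0],
    [0,0,0.02,0,0],
    [0,0,0.025,0,0],
    [0,0,0.03,0,0],
    [0,0,0.03,0,0],
    [0,0,0.03,0,0],
    [0,0,0.03,0,0],
    [0,0,0.03,0,0],
  ],
)

```text
time_s: 7.15
eef_pos: [0.5646, 0.1367, 0.075]
eef_rot: [[-0.898, 0.439, 0.0], [0.439, 0.898, 0.0], [-0.0, 0.0, -1.0]]
force: [0.4, 0.4, 1.8]
gripper_width: 0.0003
grasp_force: 0.7
```

Emit:
servo_tool(
  motion=[
    [0,0,0.002,0,0],
    [0,0,0.004,0,0],
    [0,0,0.006,0,0],
    [0,0,0.008,0,0],
    [0,0,0.01,0,0],
    [0,0,0.01,0,0],
    [0,0,0.01,0,0],
    [0,0,0.01,0,0],
    [0,0,0.01,0,0],
    [0,0,0.01,0,0],
  ],
)

```text
time_s: 8.15
eef_pos: [0.5646, 0.1367, 0.0747]
eef_rot: [[-0.898, 0.439, 0.001], [0.439, 0.898, 0.0], [-0.0, 0.001, -1.0]]
force: [-0.4, -0.2, 6.7]
gripper_width: 0.0002
grasp_force: 3.3
```

Wheel 5 is on its hard stop: 6.7 N, measured z 0.0747 against 0.074 commanded. Next is wheel 4.

Emit:
servo_tool(
  motion=[
    [0,0,-0.1,0,0],
    [0,0,-0.22,0,0],
    [-0.05,-0.07,-0.23,0,0],
    [-0.12,-0.18,-0.23,0,0],
    [-0.18,-0.26,-0.23,0,0],
    [-0.205,-0.298,-0.22,0,0],
    [-0.205,-0.298,-0.17,0,0],
    [-0.205,-0.298,-0.12,0,0],
    [-0.205,-0.298,-0.08,0,0],
    [-0.205,-0.298,-0.05,0,0],
  ],
)

```text
time_s: 9.15
eef_pos: [0.5694, 0.1009, 0.0785]
eef_rot: [[-0.899, 0.439, -0.001], [0.439, 0.899, -0.001], [0.0, -0.001, -1.0]]
force: [-1.3, -1.1, 3.2]
gripper_width: -0.0001
grasp_force: 1.5
```

Emit:
servo_tool(
  motion=[
    [0,0,0.01,0,0],
    [0,0,0.02,0,0],
    [0,0,0.03,0,0],
    [0,0,0.035,0,0],
    [0,0,0.04,0,0],
    [0,0,0.045,0,0],
    [0,0,0.05,0,0],
    [0,0,0.05,0,0],
    [0,0,0.05,0,0],
    [0,0,0.05,0,0],
  ],
)

```text
time_s: 10.15
eef_pos: [0.5695, 0.1009, 0.0746]
eef_rot: [[-0.898, 0.439, -0.0], [0.439, 0.898, 0.0], [0.0, 0.0, -1.0]]
force: [-2.6, -0.7, 7.8]
gripper_width: 0.0
grasp_force: 3.6
```

Wheel 4 is home at 7.8 N. On to wheel 3, then wheel 2.

Emit:
servo_tool(
  motion=[
    [0,0,-0.1,0,0],
    [0,0,-0.22,0,0],
    [-0.02,-0.07,-0.23,0,0],
    [-0.06,-0.2,-0.23,0,0],
    [-0.08,-0.3,-0.23,0,0],
    [-0.095,-0.35,-0.22,0,0],
    [-0.095,-0.35,-0.17,0,0],
    [-0.095,-0.35,-0.12,0,0],
    [-0.095,-0.35,-0.08,0,0],
    [-0.095,-0.35,-0.05,0,0],
  ],
)

```text
time_s: 11.15
eef_pos: [0.5626, 0.0654, 0.0784]
eef_rot: [[-0.899, 0.439, -0.001], [0.439, 0.899, -0.0], [0.001, -0.001, -1.0]]
force: [-0.5, -1.5, 2.1]
gripper_width: -0.0002
grasp_force: 1.5
```

Emit:
servo_tool(
  motion=[
    [0,0,0.01,0,0],
    [0,0,0.02,0,0],
    [0,0,0.03,0,0],
    [0,0,0.035,0,0],
    [0,0,0.04,0,0],
    [0,0,0.045,0,0],
    [0,0,0.05,0,0],
    [0,0,0.05,0,0],
    [0,0,0.05,0,0],
    [0,0,0.05,0,0],
  ],
)

```text
time_s: 12.15
eef_pos: [0.5626, 0.0654, 0.0747]
eef_rot: [[-0.898, 0.439, -0.0], [0.439, 0.898, 0.0], [0.0, 0.0, -1.0]]
force: [-4.5, 0.5, 7.4]
gripper_width: 0.0
grasp_force: 3.6
```

Emit:
servo_tool(
  motion=[
    [0,0,-0.1,0,0],
    [0,0,-0.22,0,0],
    [0.0,-0.07,-0.23,0,0],
    [0.01,-0.2,-0.23,0,0],
    [0.02,-0.3,-0.23,0,0],
    [0.02,-0.36,-0.22,0,0],
    [0.02,-0.36,-0.17,0,0],
    [0.02,-0.36,-0.12,0,0],
    [0.02,-0.36,-0.08,0,0],
    [0.02,-0.36,-0.05,0,0],
  ],
)

```text
time_s: 13.15
eef_pos: [0.5452, 0.0338, 0.0785]
eef_rot: [[-0.898, 0.439, -0.001], [0.439, 0.898, -0.001], [0.0, -0.001, -1.0]]
force: [-0.8, -0.8, 2.2]
gripper_width: -0.0
grasp_force: 1.5
```

Emit:
servo_tool(
  motion=[
    [0,0,0.01,0,0],
    [0,0,0.02,0,0],
    [0,0,0.03,0,0],
    [0,0,0.035,0,0],
    [0,0,0.04,0,0],
    [0,0,0.045,0,0],
    [0,0,0.05,0,0],
    [0,0,0.05,0,0],
    [0,0,0.05,0,0],
    [0,0,0.05,0,0],
  ],
)

```text
time_s: 14.15
eef_pos: [0.5452, 0.0338, 0.0746]
eef_rot: [[-0.898, 0.439, 0.0], [0.439, 0.898, -0.0], [-0.0, 0.0, -1.0]]
force: [-2.1, -1.2, 7.1]
gripper_width: 0.0
grasp_force: 3.6
```

Emit:
servo_tool(
  motion=[
    [0,0,-0.1,0,0],
    [0,0,-0.22,0,0],
    [0.03,-0.07,-0.23,0,0],
    [0.08,-0.2,-0.23,0,0],
    [0.12,-0.28,-0.23,0,0],
    [0.14,-0.335,-0.22,0,0],
    [0.14,-0.335,-0.17,0,0],
    [0.14,-0.335,-0.12,0,0],
    [0.14,-0.335,-0.08,0,0],
    [0.14,-0.335,-0.05,0,0],
  ],
)

```text
time_s: 15.15
eef_pos: [0.518, 0.01, 0.0784]
eef_rot: [[-0.898, 0.439, -0.001], [0.439, 0.898, -0.0], [0.0, -0.0, -1.0]]
force: [-0.4, -0.7, 3.5]
gripper_width: 0.0002
grasp_force: 1.5
```

Emit:
servo_tool(
  motion=[
    [0,0,0.01,0,0],
    [0,0,0.02,0,0],
    [0,0,0.03,0,0],
    [0,0,0.035,0,0],
    [0,0,0.04,0,0],
    [0,0,0.045,0,0],
    [0,0,0.05,0,0],
    [0,0,0.05,0,0],
    [0,0,0.05,0,0],
    [0,0,0.05,0,0],
  ],
)

```text
time_s: 16.15
eef_pos: [0.518, 0.01, 0.0746]
eef_rot: [[-0.898, 0.439, 0.0], [0.439, 0.898, 0.0], [-0.0, 0.0, -1.0]]
force: [-2.4, 1.0, 7.6]
gripper_width: 0.0001
grasp_force: 3.7
```

All five stopped at the same height. I'll lift straight off and check with a picture before handing in.

Emit:
servo_tool(
  motion=[
    [0,0,-0.05,0,0],
    [0,0,-0.1,0,0],
    [0,0,-0.2,0,0],
    [0,0,-0.3,0,0],
    [0,0,-0.45,0,0],
    [0,0,-0.6,0,0],
    [0,0,-0.75,0,0],
    [0,0,-0.9,0,0],
    [0,0,-0.95,0,0],
    [0,0,-0.95,0,0],
  ],
)

```text
time_s: 17.15
eef_pos: [0.5188, 0.0099, 0.1702]
eef_rot: [[-0.898, 0.439, 0.003], [0.439, 0.898, 0.0], [-0.002, 0.001, -1.0]]
force: [0.6, 0.5, 0.6]
gripper_width: 0.0004
grasp_force: 0.0
```

Run:
```python
from station import cams
import cv2
b=cams.capture("scene")[160:340,180:480,::-1]
cv2.imwrite("pics/scene2c.png",cv2.resize(b,None,fx=2.66,fy=2.66,interpolation=cv2.INTER_CUBIC))
```

```text
(no output)
```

View pics/scene2c.png

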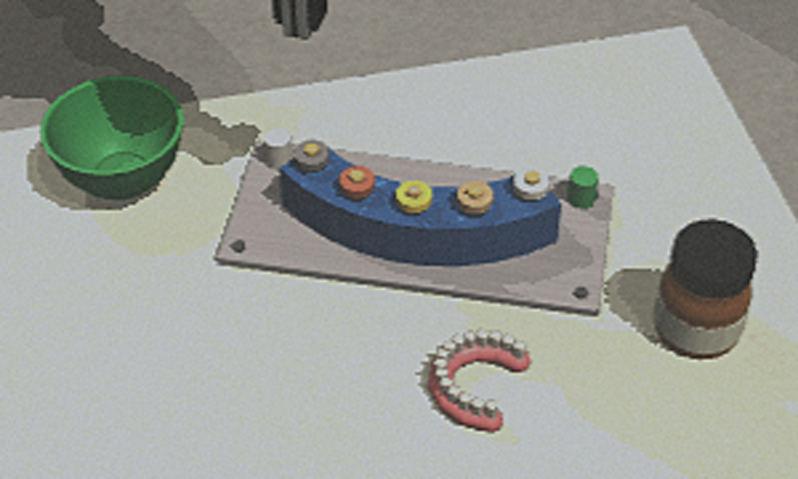

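The picture shows all five wheels, from (312,152) to (532,182), sitting low and even on the block. The denture, jar and bowl have not moved, and the hand is clear at the top of the frame.

```bash
python3 -c "
from station import ctrl
print(ctrl.sign_off())"
```

```text
the job is handed in; nothing more can be done
None
```

I pressed all five wheels home in order, from the green post to the white post (5 to 1), with at most about 8 N read after each press; the denture, jar and bowl looked unmoved in the last picture, and I handed the job in just after 17 s (no verdict was returned).

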